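Bring the capped bottle to the front of the tinter carousel and hold it there

TASK

On the paint-mixing bench, gently turn the tinter carousel until the one bottle with the tall round cap (all the others are flat-lidded tins) stands squarely in line with the upright pin on the stand's front tongue. Keep a firm hold on the carousel or that bottle so that the turntable stays still: the job finishes while still holding it, not letting go. Do not spin the carousel, and leave the loose cup, tape roll and tin beside it where they are.

Things in the scene. Friction and masses are not known exactly. Their poses are not given: they have to be found in the camera images.
- stand: Fixed stand: round steel foot, 200 mm diameter. A flat steel tongue, 50 mm wide, 8 mm thick, sticks out along the stand's own -x (its front, facing the robot within 0.7 rad) to 205 mm from the axis; on it, 180 mm from the axis, an upright pin, 14 mm diameter, top at 90 mm. Origin on the turning axis at the work surface, z up.
- carousel: Aluminium turntable, 284 mm diameter, top 40 mm above the work surface; turns endlessly both ways about z, light friction (0.12 N m), no spring or detent. Five containers fixed on it 95 mm from the axis, 72 degrees apart: the capped bottle on its own -x side, four tins 66 to 76 mm wide, tops at most 137 mm above the work surface. Origin on the axis, 32 mm up.
- cap (a point): Centre of the bottle's cap, 174 mm above the work surface, 95 mm from the axis. Cap: upright grey cylinder, 34 mm diameter, 36 mm tall (156 to 192 mm up), rigid with the bottle and carousel; below it a 26 mm neck, then a shoulder to the 72 mm body. Nothing else on the carousel is as high. Starts at least 0.9 rad from the front.
- front (a point): The point where the cap's centre (cap) must be brought: fixed to the stand, 95 mm from the axis straight towards the pin, 174 mm above the work surface.
- mixing_cup: Bystander: loose open white plastic cup, 84 mm diameter, 100 mm tall; origin at the centre of its underside.
- tape_roll: Bystander: loose roll of masking tape lying flat, 100 mm outer diameter, 36 mm high; origin at the centre of its underside.
- spare_tin: Bystander: loose closed tin, 84 mm diameter, 100 mm tall; origin at the centre of its underside.

How it is judged:
At the end, for the whole second after the job is handed in: Through the last second the cap's centre is within 10 mm (horizontally) of the front point, the carousel turns slower than 0.1 rad/s, and the gripper's fingers hold the carousel or a container on it with more than 2 N of contact force (horizontal distance between cap and front below 0.01 m and angular speed of carousel below 0.1 rad/s and contact force between the fingers and carousel above 2 N); the arm keeps its last pose, push and grip.
It fails at once if the carousel was spun faster than 3 rad/s (angular speed of carousel above 3 rad/s).
It fails at once if a bystander object was pushed more than 30 mm or tipped over (distance of mixing_cup from where it was at the start of the episode above 0.03 m or angle between mixing_cup's own z axis and vertical above 0.5 rad).
It fails at once if a bystander object was pushed more than 30 mm or tipped over (distance of tape_roll from where it was at the start of the episode above 0.03 m or angle between tape_roll's own z axis and vertical above 0.5 rad).
It fails at once if a bystander object was pushed more than 30 mm or tipped over (distance of spare_tin from where it was at the start of the episode above 0.03 m or angle between spare_tin's own z axis and vertical above 0.5 rad).
It also fails if it takes over 45 s, if anything falls off the work surface, if the arm or the gripper's body presses on something with over 40 N, if the wrist force passes 120 N, or if a joint passes its speed limit or range.

ROBOT

A 6-joint arm with a two-finger parallel gripper is mounted at the origin on the work surface. World frame = base frame: x ahead of the robot, y to its left, z up, the work surface at z = 0. Lengths are in m, angles in rad, forces in N, time in s.
With the tool pointing down it reaches from about 0.275 to 0.85 m from the base axis. Payload 19 kg.
Tool frame: the origin (TCP) lies at the very end of the fingers, on their centre line; the grasp point (between the pads) lies 19 mm behind it; z points along the fingers, y is the line along which they close (so a half turn about z gives the same grasp; the last joint's range is limited). The gripper opens to 85 mm and grips with 20 to 120 N. Pads are 22 mm wide; open, the fingers measure 114 mm over their backs; the gripper's body (76 mm by 85 mm) begins 54 mm behind the grasp point. The pads swing forward as they close: fully open they stand 13 mm farther back than shut.
Start: joints at [-1.296, 0.15, 1.437, -0, 1.554, -0.134], TCP at [0.229, -0.528, 0.231] pointing down, gripper open.
Joint ranges: [-2.8, 2.8], [-0.68, 2.1], [0.12, 2.68], [-1.39, 4.53], [0.16, 2.79], [-2.81, 2.81]. Speed limits (rad/s): [1.89, 1.89, 2.22, 3.01, 3.01, 3.01].

INTERFACE

Orientations are given as a unit quaternion [x, y, z, w].
In Python, from workcell import bot gives the robot as it stands.
- The arm moves only by the shell command python3 -m crank 'ROWS'. ROWS is JSON, a list of rows, each an object with "offset": the shift along the tool's x, y, z in units of 20 mm (1.0 is 20 mm), a list of three; "dr": the turn, a rotation vector about the tool's x, y, z in units of 0.08 rad (1.0 is 0.08 rad), a list of three; "fingers": the opening in per cent of the stroke, from 0 (shut) to 100 (fully open). In form: [{"offset": [tx, ty, tz], "dr": [wx, wy, wz], "fingers": fingers}, ...]. A call has 1 to 5 rows; each row shifts and turns the commanded pose from where the row before left it, along the tool's axes as they then stand; what a row does not reach is not made up. A row lasts 1/12 s, in which the tool goes at most 41.7 mm and 7.16 degrees, less where a joint would pass 70% of its speed; a pose out of reach is approached as far as the arm can. A call with a number of a shift or a turn outside -1 to 1 is refused whole. A call with a gripper value outside its range is refused whole. The fingers move at their own pace and stop on an object; the grip force is fixed at half the most. Time passes only in rows, so rows that do not move let the fingers close. It gives the time, the measured TCP pose, the force, the opening and the grip force at its end, in the units of the state.
- bot.state(): the state, without advancing time (a new reading comes with each control period).
- bot.get_image(name): name is "scene" or "side" or "wrist"; returns the picture (420x560x3 uint8, red, green, blue); there is no depth.
- bot.calibration(name): a dict with "fx", "fy", "cx", "cy" (pixels), "extrinsics" (4x4, takes a point from world to camera coordinates); the wrist camera has in their place "hand_eye" (4x4, takes a point from camera to tool coordinates, whose origin is the TCP and whose axes are the flange's). Camera axes: x right, y up, looking along -z (the intrinsics and any distortion apply to the point x, -y, -z); pixel columns grow to the right and rows downward; lengths in m; the calibration is good to about 2 mm. A picture is of the moment at which its call begins: read the wrist's pose just before it. calibration takes no time and is no camera call.
- bot.job_done(): hands the job in; it is judged then, once.
The state is a dict: "clock": time; "joint_pos": joint angles; "joint_velocities": joint speeds; "joint_efforts": joint torques, N m; "tool_pos": TCP position; "ee_rot": TCP orientation; "contact_force": force on the tool from outside, world axes, zero at the start; "moment": the same for the moment, N m; "grip_width": finger opening in m; "grasp_force": force on a finger pad.
Only numpy, scipy, OpenCV 4.12 (cv2) and the standard library are available. Lean on these libraries where they do the work, as an engineer would, in place of code of your own. Each camera call takes 0.05 s, during which the arm holds its last target. There are 200 camera calls.

## Working session

There is one attempt and no reset: what is moved stays moved. The work goes in short steps, Python scripts to look and compute and a shell command to move; the robot and the scene stay as the last step left them, time stands still between calls to the robot, and variables do not carry over. Pictures are saved under pics/ and viewed, at most 10 in all, crops included, and the job is handed in when it is done.

```bash
mkdir -p pics; python3 - <<'E'
from workcell import bot
import cv2,numpy as np
for n in("scene","side"):
    cv2.imwrite(f"pics/{n}0.png",bot.get_image(n)[...,::-1]); c=bot.calibration(n); print(n,c)
s=bot.state();print(s)
E
```

```text
scene {'fx': 432.16666159841355, 'fy': 432.16666159841355, 'cx': 279.2312484098551, 'cy': 218.77929702659, 'extrinsics': array([[ 0.63756206,  0.77039188, -0.00331359, -0.3909794 ],
       [-0.49979958,  0.41689038,  0.75921195,  0.15981976],
       [ 0.58627212, -0.48238861,  0.65083502, -1.44931849],
       [ 0.        ,  0.        ,  0.        ,  1.        ]])}
side {'fx': 519.7607682848171, 'fy': 519.7607682848171, 'cx': 280.4623928182952, 'cy': 221.54558419981691, 'extrinsics': array([[-0.99695532, -0.07767125,  0.00687538,  0.55921014],
       [ 0.05557754, -0.64597762,  0.76133045, -0.10511453],
       [-0.05469215,  0.75939456,  0.6483276 , -1.17731516],
       [ 0.        ,  0.        ,  0.        ,  1.        ]])}
{'clock': 0.1, 'joint_pos': array([-1.29596204e+00,  1.50897644e-01,  1.43792594e+00,  1.68983123e-05,
        1.55384777e+00, -1.34001991e-01]), 'joint_velocities': array([-0.00171277, -0.00031026, -0.00160293, -0.00041794, -0.00030887,
       -0.00144183]), 'joint_efforts': array([ 5.44767303e-03, -7.14379334e+01, -5.71795213e+01, -2.33747787e-04,
        7.07304804e-03, -1.00516522e-04]), 'tool_pos': array([ 0.22851026, -0.52739677,  0.23077812]), 'ee_rot': array([ 9.79179154e-01,  2.02997273e-01, -2.95205586e-05, -5.38606583e-04]), 'contact_force': array([ 0.11398226, -0.1668986 , -0.22428538]), 'moment': array([ 0.02982144, -0.02374768, -0.03723384]), 'grasp_force': 0.0, 'grip_width': 0.08570477292335067}
```

View pics/scene0.png

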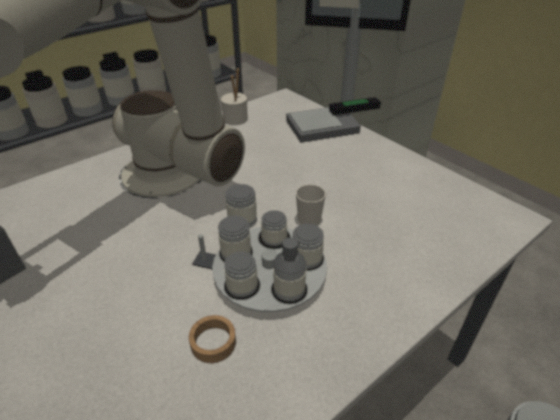

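View pics/side0.png

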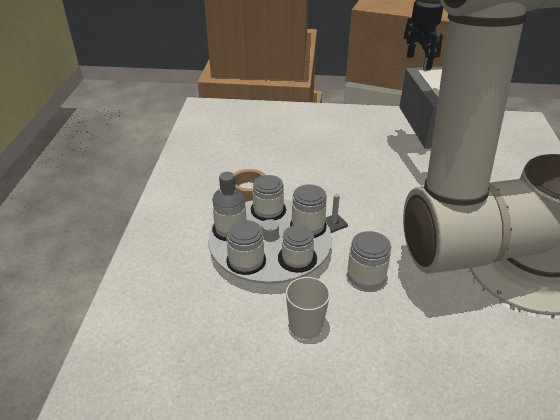

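The scene picture shows the cap at about (290,249), the pin top at (202,237) and the pin foot at (206,260). In the side picture the cap is at (228,184), the pin top at (336,196), the hub at (270,230), the cup at (307,310), the spare tin at (369,260) and the tape at (249,183).

```bash
cat > h.py <<'E'
import numpy as np
from workcell import bot
from scipy.spatial.transform import Rotation as R
def ray(n,u,v,st=None):
    c=bot.calibration(n)
    d=np.array([(u-c["cx"])/c["fx"],-(v-c["cy"])/c["fy"],-1])
    if n=="wrist":
        st=st or bot.state(); T=np.eye(4);T[:3,:3]=R.from_quat(st["ee_rot"]).as_matrix();T[:3,3]=st["tool_pos"]
        M=T@c["hand_eye"]
    else: M=np.linalg.inv(c["extrinsics"])
    return M[:3,3],M[:3,:3]@d
def plane(n,u,v,z,st=None):
    o,d=ray(n,u,v,st); return o+d*(z-o[2])/d[2]
def tri(a,b):
    (o,d),(p,e)=ray("scene",*a),ray("side",*b)
    A=np.stack([d,-e],1); s=np.linalg.lstsq(A,p-o,rcond=None)[0]
    q,r=o+d*s[0],p+e*s[1]; return (q+r)/2,np.linalg.norm(q-r)
def px(n,P):
    c=bot.calibration(n);q=c["extrinsics"]@np.append(P,1); return c["cx"]-c["fx"]*q[0]/q[2],c["cy"]+c["fy"]*q[1]/q[2]
E
cat > m.py <<'E'
from h import *
import cv2
np.set_printoptions(precision=4,suppress=True)
cap=tri((290,249),(228,184));print("cap",cap)
for n,u,v,z in [("scene",290,249,.174),("side",228,184,.174),("scene",202,237,.09),("side",336,196,.09),("scene",268,258,.06),("side",270,230,.06),
 ("side",307,291,.1),("scene",310,193,.1),("side",370,243,.1),("scene",240,191,.1),("side",249,179,.036),("scene",212,332,.036)]:
    print(n,u,v,plane(n,u,v,z))
E
python3 m.py
python3 - <<'E'
import cv2
im=cv2.imread('pics/side0.png')[150:360,190:410]
cv2.imwrite('pics/c1.png',cv2.resize(im,None,fx=2.8,fy=2.8,interpolation=cv2.INTER_CUBIC))
E
```

```text
cap (array([ 0.6807, -0.0282,  0.1696]), np.float64(0.00545304967626117))
scene 290 249 [ 0.687  -0.0306  0.174 ]
side 228 184 [ 0.6775 -0.0246  0.174 ]
scene 202 237 [ 0.4515 -0.1142  0.09  ]
side 336 196 [ 0.4386 -0.1124  0.09  ]
scene 268 258 [ 0.5896 -0.0158  0.06  ]
side 270 230 [ 0.5861 -0.0119  0.06  ]
side 307 291 [0.4954 0.2018 0.1   ]
scene 310 193 [0.5    0.2041 0.1   ]
side 370 243 [0.3689 0.0565 0.1   ]
scene 240 191 [0.3689 0.0615 0.1   ]
side 249 179 [ 0.6628 -0.2369  0.036 ]
scene 212 332 [ 0.6665 -0.2305  0.036 ]
```

View pics/c1.png

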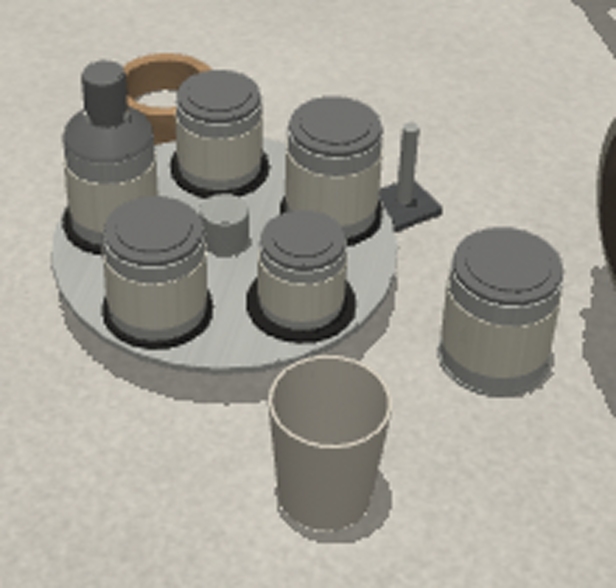

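The cap is at about (0.680,-0.026) and the axis at about (0.590,-0.012). The pin is near (0.444,-0.113), so the front is at about (0.512,-0.066). I will turn about 136° clockwise, over the -y side. First I move above the cap and yaw so the fingers close tangentially.

```bash

python3 -m crank '[{"offset":[0.9,-0.41,0],"dr":[0,0,0],"fingers":100},{"offset":[0.9,-0.41,0],"dr":[0,0,0],"fingers":100},{"offset":[0.9,-0.41,0],"dr":[0,0,0],"fingers":100},{"offset":[0.9,-0.41,0],"dr":[0,0,0],"fingers":100},{"offset":[0.9,-0.41,0],"dr":[0,0,0],"fingers":100}]'
python3 -m crank '[{"offset":[0.9,-0.41,0],"dr":[0,0,0],"fingers":100},{"offset":[0.9,-0.41,0],"dr":[0,0,0],"fingers":100},{"offset":[0.9,-0.41,0],"dr":[0,0,0],"fingers":100},{"offset":[0.9,-0.41,0],"dr":[0,0,0],"fingers":100},{"offset":[0.9,-0.41,0],"dr":[0,0,0],"fingers":100}]' >/dev/null
python3 -m crank '[{"offset":[0.9,-0.41,0],"dr":[0,0,0],"fingers":100},{"offset":[0.9,-0.41,0],"dr":[0,0,0],"fingers":100},{"offset":[0.9,-0.41,0],"dr":[0,0,0],"fingers":100},{"offset":[0.9,-0.41,0],"dr":[0,0,0],"fingers":100},{"offset":[0.9,-0.41,0],"dr":[0,0,0],"fingers":100}]' >/dev/null
python3 -m crank '[{"offset":[0.9,-0.41,0],"dr":[0,0,0],"fingers":100},{"offset":[0.9,-0.41,0],"dr":[0,0,0],"fingers":100},{"offset":[0.9,-0.41,0],"dr":[0,0,0],"fingers":100},{"offset":[0.9,-0.41,0],"dr":[0,0,0],"fingers":100},{"offset":[0.9,-0.41,0],"dr":[0,0,0],"fingers":100}]'
```

```text
clock: 0.52
tool_pos: [0.2953, -0.4534, 0.231]
ee_rot: [0.979, 0.203, -0.0, -0.0]
contact_force: [0.2, -0.2, 0.0]
grip_width: 0.0854
grasp_force: 0.0
clock: 1.77
tool_pos: [0.4942, -0.2331, 0.231]
ee_rot: [0.979, 0.203, -0.0, -0.0]
contact_force: [0.3, -0.8, -0.5]
grip_width: 0.0854
grasp_force: 0.0
```

```bash

python3 -m crank '[{"offset":[0,0,0],"dr":[0,0,-1],"fingers":100},{"offset":[0,0,0],"dr":[0,0,-1],"fingers":100},{"offset":[0,0,0],"dr":[0,0,-1],"fingers":100},{"offset":[0,0,0],"dr":[0,0,-1],"fingers":100},{"offset":[0,0,0],"dr":[0,0,-1],"fingers":100}]' >/dev/null
python3 -m crank '[{"offset":[0,0,0],"dr":[0,0,-1],"fingers":100},{"offset":[0,0,0],"dr":[0,0,-1],"fingers":100},{"offset":[0,0,0],"dr":[0,0,-1],"fingers":100},{"offset":[0,0,0],"dr":[0,0,-1],"fingers":100},{"offset":[0,0,0],"dr":[0,0,-1],"fingers":100}]' >/dev/null
python3 -m crank '[{"offset":[0,0,0],"dr":[0,0,-1],"fingers":100},{"offset":[0,0,0],"dr":[0,0,-1],"fingers":100},{"offset":[0,0,0],"dr":[0,0,-1],"fingers":100},{"offset":[0,0,0],"dr":[0,0,-1],"fingers":100},{"offset":[0,0,0],"dr":[0,0,-1],"fingers":100}]' >/dev/null
python3 -m crank '[{"offset":[0,0,0],"dr":[0,0,-1],"fingers":100},{"offset":[0,0,0],"dr":[0,0,-1],"fingers":100},{"offset":[0,0,0],"dr":[0,0,-1],"fingers":100},{"offset":[0,0,0],"dr":[0,0,-1],"fingers":100},{"offset":[0,0,0],"dr":[0,0,-1],"fingers":100}]' >/dev/null
python3 -m crank '[{"offset":[0,0,0],"dr":[0,0,-1],"fingers":100},{"offset":[0,0,0],"dr":[0,0,-1],"fingers":100},{"offset":[0,0,0],"dr":[0,0,-1],"fingers":100},{"offset":[0,0,0],"dr":[0,0,-1],"fingers":100},{"offset":[0,0,0],"dr":[0,0,-1],"fingers":100}]' >/dev/null
python3 -m crank '[{"offset":[0,0,0],"dr":[0,0,-1],"fingers":100},{"offset":[0,0,0],"dr":[0,0,-1],"fingers":100},{"offset":[0,0,0],"dr":[0,0,-1],"fingers":100},{"offset":[0,0,0],"dr":[0,0,-1],"fingers":100},{"offset":[0,0,0],"dr":[0,0,-1],"fingers":100}]' >/dev/null
python3 -m crank '[{"offset":[0,0,0],"dr":[0,0,-1],"fingers":100},{"offset":[0,0,0],"dr":[0,0,-1],"fingers":100}]'
python3 - <<'E'
from h import *
import cv2
s=bot.state(); cv2.imwrite("pics/w1.png",bot.get_image("wrist")[...,::-1])
r=R.from_quat(s["ee_rot"]).as_matrix();print(np.arctan2(r[1,0],r[0,0]),r[:,2],s["joint_pos"],bot.calibration("wrist"))
E
```

```text
clock: 4.43
tool_pos: [0.4936, -0.2339, 0.2309]
ee_rot: [0.084, 0.996, 0.0, -0.0]
contact_force: [0.2, 0.0, 0.7]
grip_width: 0.0854
grasp_force: 0.0
2.972718604538588 [-5.92856520e-04  4.65984386e-04 -9.99999716e-01] [-5.83735323e-01  9.09845439e-02  1.50443710e+00  6.20899709e-05
  1.54692252e+00 -1.98565899e+00] {'fx': 331.82490970264257, 'fy': 331.82490970264257, 'cx': 278.74075120415154, 'cy': 208.8528462449134, 'hand_eye': array([[ 3.32941391e-04,  9.53889309e-01,  3.00158416e-01,
         7.68713455e-02],
       [ 9.99999337e-01, -6.48427524e-04,  9.51453960e-04,
         2.02386772e-03],
       [ 1.10221274e-03,  3.00157900e-01, -9.53888893e-01,
        -1.42354686e-01],
       [ 0.00000000e+00,  0.00000000e+00,  0.00000000e+00,
         1.00000000e+00]])}
```

View pics/w1.png

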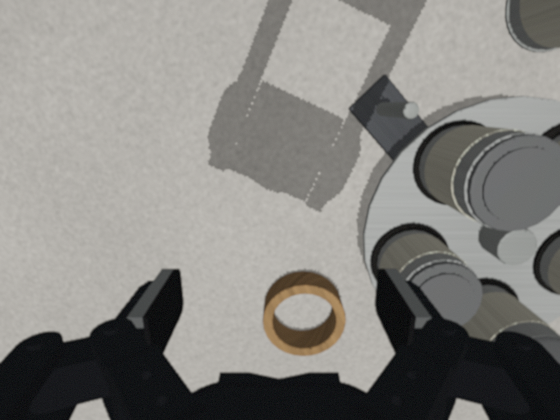

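The wrist picture shows the pin top at (411,109), the hub top at (517,246), the disc's rim arc from about (370,200) to (510,97), and the tape at (305,310).

```bash
python3 - <<'E'
from h import *
from scipy.optimize import least_squares
np.set_printoptions(precision=4,suppress=True)
pin=plane("wrist",411,109,.09)
print("pin",pin,"side",plane("side",336.4,195,.09),"hub .06/.07",plane("wrist",517,246,.06),plane("wrist",517,246,.07))
P=np.array([plane("wrist",u,v,.04)[:2] for u,v in[(371,200),(427,127),(455,108),(510,98)]])
f=lambda c:np.r_[np.hypot(*(P-c).T)-.142,(np.hypot(*(pin[:2]-c))-.18)]
r=least_squares(f,[.59,-.012]);print(r.x,f(r.x))
# side-view disc
Q=np.array([plane("side",190+u/2.8,150+v/2.8,.04)[:2] for u,v in[(52,250),(62,285),(110,340),(220,367),(330,335),(397,255)]])
g=lambda c:np.hypot(*(Q-c).T)-.142
r=least_squares(g,[.59,-.012]);print(r.x,g(r.x))
print(tri((290,249),(227.1,181.8)), plane("side",227.1,181.8,.174))
E
```

```text
pin [ 0.4389 -0.1136  0.09  ] side [ 0.4377 -0.1163  0.09  ] hub .06/.07 [ 0.594  -0.0011  0.06  ] [ 0.5884 -0.008   0.07  ]
[ 0.5872 -0.0123] [-0.0009  0.0004  0.0026 -0.0021 -0.0004]
[ 0.5867 -0.0173] [-0.0014 -0.0025  0.0025  0.0023 -0.004   0.0002]
(array([ 0.6831, -0.0307,  0.1732]), np.float64(0.006118014609144458)) [ 0.6806 -0.0324  0.174 ]
```

```bash

python3 -m crank '[{"offset":[-0.63,0.966,0],"dr":[0,0,0],"fingers":100},{"offset":[-0.63,0.966,0],"dr":[0,0,0],"fingers":100},{"offset":[-0.63,0.966,0],"dr":[0,0,0],"fingers":100},{"offset":[-0.63,0.966,0],"dr":[0,0,0],"fingers":100},{"offset":[-0.63,0.966,0],"dr":[0,0,0],"fingers":100}]' >/dev/null
python3 -m crank '[{"offset":[-0.63,0.966,0],"dr":[0,0,0],"fingers":100},{"offset":[-0.63,0.966,0],"dr":[0,0,0],"fingers":100},{"offset":[-0.63,0.966,0],"dr":[0,0,0],"fingers":100},{"offset":[-0.63,0.966,0],"dr":[0,0,0],"fingers":100},{"offset":[-0.63,0.966,0],"dr":[0,0,0],"fingers":100}]' >/dev/null
python3 -m crank '[{"offset":[-0.63,0.966,0],"dr":[0,0,0],"fingers":100},{"offset":[-0.63,0.966,0],"dr":[0,0,0],"fingers":100},{"offset":[0,0,0],"dr":[0,0,0],"fingers":100},{"offset":[0,0,0],"dr":[0,0,0],"fingers":100}]'
python3 - <<'E'
from h import *
import cv2
cv2.imwrite("pics/w2.png",bot.get_image("wrist")[...,::-1])
E
```

```text
clock: 5.65
tool_pos: [0.6828, -0.0308, 0.2304]
ee_rot: [0.086, 0.996, 0.0, -0.001]
contact_force: [0.2, -0.0, -1.8]
grip_width: 0.0854
grasp_force: 0.0
```

View pics/w2.png

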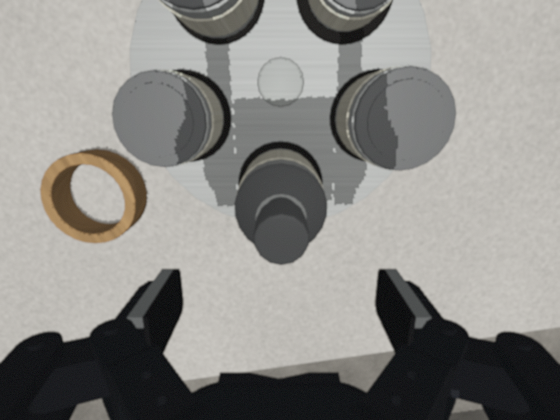

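The cap top is at about (282,238), with the hub at (280,82) straight behind it. The cap is centred between the fingers, and only the radial offset needs checking.

```bash
python3 - <<'E'
from h import *
for z in(.192,):
  p=plane("wrist",282,238,z);s=bot.state();print(p,R.from_quat(s["ee_rot"]).inv().apply(p-s["tool_pos"])/.02)
print(plane("wrist",280,82,.065))
E
```

```text
[ 0.68104605 -0.0274435   0.192     ] [0.09814902 0.18819218 1.93278262]
[ 0.58861474 -0.01226537  0.065     ]
```

Aligned within 4 mm. Now I descend, close loosely around the cap, and check.

```bash

python3 -m crank '[{"offset":[0.05,0.1,0.6],"dr":[0,0,0],"fingers":100},{"offset":[0,0.05,0.8],"dr":[0,0,0],"fingers":100},{"offset":[0,0,0.8],"dr":[0,0,0],"fingers":100},{"offset":[0,0,0.7],"dr":[0,0,0],"fingers":100},{"offset":[0,0,0.5],"dr":[0,0,0],"fingers":100}]'
python3 -m crank '[{"offset":[0,0,0],"dr":[0,0,0],"fingers":48},{"offset":[0,0,0],"dr":[0,0,0],"fingers":48},{"offset":[0,0,0],"dr":[0,0,0],"fingers":48},{"offset":[0,0,0],"dr":[0,0,0],"fingers":48},{"offset":[0,0,0],"dr":[0,0,0],"fingers":48}]'
python3 - <<'E'
from h import *
import cv2
cv2.imwrite("pics/w3.png",bot.get_image("wrist")[...,::-1])
E
```

```text
clock: 6.12
tool_pos: [0.681, -0.029, 0.1612]
ee_rot: [0.087, 0.996, 0.0, -0.001]
contact_force: [0.5, 0.0, -0.6]
grip_width: 0.0849
grasp_force: 0.0
clock: 6.53
tool_pos: [0.6823, -0.0286, 0.1642]
ee_rot: [0.086, 0.996, 0.0, 0.001]
contact_force: [0.0, -0.3, -0.6]
grip_width: 0.0407
grasp_force: 0.0
```

View pics/w3.png

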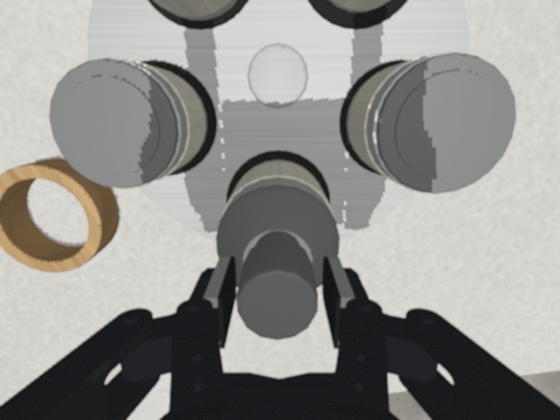

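The cap sits between the pads with slight clearance. I drive it along the arc, clockwise.

```bash

python3 -m crank '[{"offset":[0.005,-0.19,0],"dr":[0,0,0.5],"fingers":48},{"offset":[0.015,-0.38,0],"dr":[0,0,1],"fingers":48},{"offset":[0.015,-0.38,0],"dr":[0,0,1],"fingers":48},{"offset":[0.015,-0.38,0],"dr":[0,0,1],"fingers":48},{"offset":[0.015,-0.38,0],"dr":[0,0,1],"fingers":48}]'
python3 -m crank '[{"offset":[0.015,-0.38,0],"dr":[0,0,1],"fingers":48},{"offset":[0.015,-0.38,0],"dr":[0,0,1],"fingers":48},{"offset":[0.015,-0.38,0],"dr":[0,0,1],"fingers":48},{"offset":[0.015,-0.38,0],"dr":[0,0,1],"fingers":48},{"offset":[0.005,-0.19,0],"dr":[0,0,0.5],"fingers":48}]'
python3 - <<'E'
from h import *
s=bot.state();d=s["tool_pos"][:2]-[.587,-.0135];r=R.from_quat(s["ee_rot"]).as_matrix()
print(np.hypot(*d),np.degrees(np.arctan2(d[1],d[0])),np.degrees(np.arctan2(-r[1,0],-r[0,0])),s["joint_pos"])
E
```

```text
clock: 7.0
tool_pos: [0.6704, -0.0606, 0.1637]
ee_rot: [0.265, 0.964, 0.0, 0.0]
contact_force: [0.8, 0.3, -0.3]
grip_width: 0.0414
grasp_force: 0.9
clock: 7.42
tool_pos: [0.6477, -0.0868, 0.1637]
ee_rot: [0.434, 0.901, 0.0, 0.0]
contact_force: [-0.7, -0.9, 0.7]
grip_width: 0.0409
grasp_force: 0.0
0.09514641762924109 -50.34528228267885 -51.44660315430719 [-2.50946303e-01  3.41443447e-01  1.33837728e+00  1.76026747e-05
  1.46126520e+00 -9.23831998e-01]
```

```bash

python3 -m crank '[{"offset":[0.005,-0.19,0],"dr":[0,0,0.5],"fingers":48},{"offset":[0.015,-0.38,0],"dr":[0,0,1],"fingers":48},{"offset":[0.015,-0.38,0],"dr":[0,0,1],"fingers":48},{"offset":[0.015,-0.38,0],"dr":[0,0,1],"fingers":48},{"offset":[0.015,-0.38,0],"dr":[0,0,1],"fingers":48}]'
python3 -m crank '[{"offset":[0.015,-0.38,0],"dr":[0,0,1],"fingers":48},{"offset":[0.015,-0.38,0],"dr":[0,0,1],"fingers":48},{"offset":[0.015,-0.38,0],"dr":[0,0,1],"fingers":48},{"offset":[0.015,-0.38,0],"dr":[0,0,1],"fingers":48},{"offset":[0.015,-0.38,0],"dr":[0,0,1],"fingers":48}]'
python3 -m crank '[{"offset":[0.015,-0.38,0],"dr":[0,0,1],"fingers":48},{"offset":[0.015,-0.38,0],"dr":[0,0,1],"fingers":48},{"offset":[0.015,-0.38,0],"dr":[0,0,1],"fingers":48},{"offset":[0.015,-0.38,0],"dr":[0,0,1],"fingers":48},{"offset":[0.015,-0.38,0],"dr":[0,0,1],"fingers":48}]'
python3 -m crank '[{"offset":[0.015,-0.38,0],"dr":[0,0,1],"fingers":48},{"offset":[0.015,-0.38,0],"dr":[0,0,1],"fingers":48},{"offset":[0.015,-0.38,0],"dr":[0,0,1],"fingers":48},{"offset":[0.005,-0.19,0],"dr":[0,0,0.5],"fingers":48},{"offset":[0,0,0],"dr":[0,0,0],"fingers":48}]'
python3 - <<'E'
from h import *
import cv2
s=bot.state();d=s["tool_pos"][:2]-[.587,-.0135];r=R.from_quat(s["ee_rot"]).as_matrix()
print(np.hypot(*d),np.degrees(np.arctan2(d[1],d[0])),np.degrees(np.arctan2(-r[1,0],-r[0,0])),s["joint_pos"])
cv2.imwrite("pics/w4.png",bot.get_image("wrist")[...,::-1])
E
```

```text
clock: 7.83
tool_pos: [0.618, -0.1026, 0.1637]
ee_rot: [0.588, 0.809, 0.0, 0.0]
contact_force: [0.8, 1.1, -0.3]
grip_width: 0.0411
grasp_force: 0.8
clock: 8.25
tool_pos: [0.5805, -0.107, 0.1637]
ee_rot: [0.737, 0.676, 0.0, 0.0]
contact_force: [0.7, 2.2, -0.9]
grip_width: 0.041
grasp_force: 0.7
clock: 8.67
tool_pos: [0.5442, -0.0964, 0.1637]
ee_rot: [0.856, 0.516, 0.0, 0.0]
contact_force: [1.2, 0.7, 0.0]
grip_width: 0.0412
grasp_force: 0.7
clock: 9.08
tool_pos: [0.5224, -0.0806, 0.1638]
ee_rot: [0.92, 0.393, 0.0, 0.0]
contact_force: [0.5, -0.1, -0.4]
grip_width: 0.0411
grasp_force: 0.0
0.09311772986619794 -133.9281438574885 -133.76574820631473 [-2.98923294e-01  8.63670056e-02  1.64635676e+00  1.58284795e-04
  1.40822311e+00  4.64907651e-01]
```

View pics/w4.png

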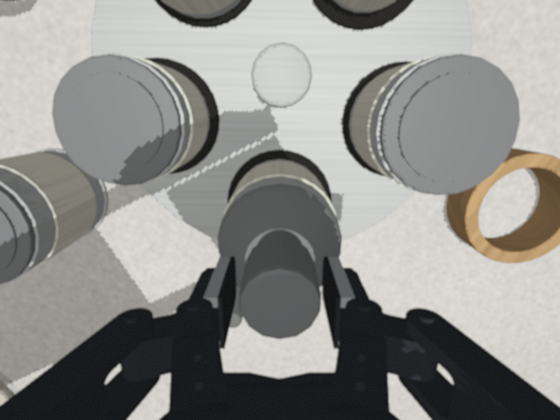

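```bash

python3 -m crank '[{"offset":[-0.02,-0.25,0],"dr":[0,0,0.65],"fingers":48},{"offset":[-0.02,-0.25,0],"dr":[0,0,0.65],"fingers":48},{"offset":[-0.02,-0.25,0],"dr":[0,0,0.65],"fingers":48},{"offset":[-0.02,-0.25,0],"dr":[0,0,0.65],"fingers":48},{"offset":[0,0,0],"dr":[0,0,0],"fingers":43}]'
python3 -m crank '[{"offset":[0,0,0],"dr":[0,0,0],"fingers":40},{"offset":[0,0,0],"dr":[0,0,0],"fingers":38},{"offset":[0,0,0],"dr":[0,0,0],"fingers":30},{"offset":[0,0,0],"dr":[0,0,0],"fingers":15},{"offset":[0,0,0],"dr":[0,0,0],"fingers":0}]'
python3 -m crank '[{"offset":[0,0,0],"dr":[0,0,0],"fingers":0},{"offset":[0,0,0],"dr":[0,0,0],"fingers":0},{"offset":[0,0,0],"dr":[0,0,0],"fingers":0},{"offset":[0,0,0],"dr":[0,0,0],"fingers":0}]'
python3 - <<'E'
from h import *
import cv2
s=bot.state();d=s["tool_pos"][:2]-[.587,-.0135];r=R.from_quat(s["ee_rot"]).as_matrix()
print(np.hypot(*d),np.degrees(np.arctan2(d[1],d[0])),np.degrees(np.arctan2(-r[1,0],-r[0,0])))
cv2.imwrite("pics/w5.png",bot.get_image("wrist")[...,::-1])
a=bot.get_image("scene")[...,::-1][190:330,160:350];b=bot.get_image("side")[...,::-1][150:290,190:380]
cv2.imwrite("pics/f.png",cv2.resize(cv2.hconcat([a,b]),None,fx=2.1,fy=2.1))
E
```

```text
clock: 9.55
tool_pos: [0.5082, -0.0669, 0.1636]
ee_rot: [0.955, 0.296, 0.0, 0.0]
contact_force: [-6.3, 15.3, 4.2]
grip_width: 0.0371
grasp_force: 8.2
clock: 9.97
tool_pos: [0.5086, -0.0674, 0.1639]
ee_rot: [0.955, 0.297, 0.0, 0.0]
contact_force: [-2.0, 1.8, 6.4]
grip_width: 0.0324
grasp_force: 59.0
clock: 10.3
tool_pos: [0.5086, -0.0674, 0.1638]
ee_rot: [0.955, 0.297, 0.0, 0.0]
contact_force: [-1.8, 2.0, 7.9]
grip_width: 0.0326
grasp_force: 59.0
0.09516215611087073 -145.48983201274635 -145.41020467397462
```

View pics/w5.png

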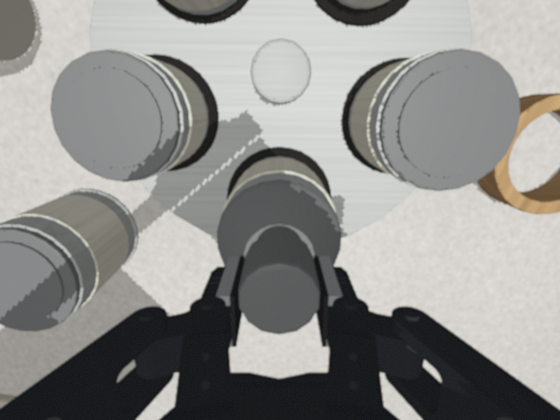

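View pics/f.png

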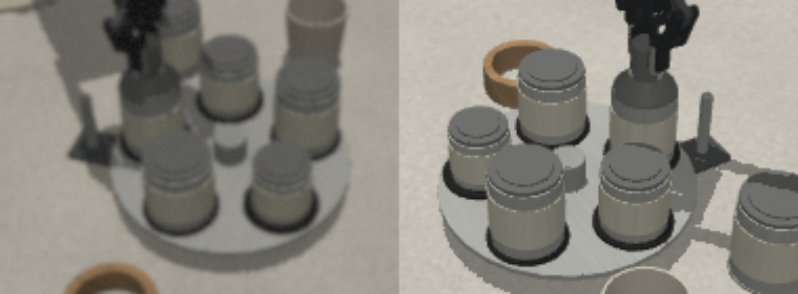

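The cap is held at 59 N grip. Hub, bottle and pin lie on one line in both fixed views, for example hub (572,172), bottle base (643,160) and pin foot (705,150) in the right half. The bystanders look undisturbed.

```bash
python3 -c "
from workcell import bot
print(bot.job_done())"
```

```text
the job is handed in; nothing more can be done
None
```

The job is handed in (no verdict came back): the carousel was turned gently, the capped bottle is in line with the pin within a few millimetres by my measurements, the gripper still holds the cap at 59 N, and the arm never touched the cup, tape roll or tin.

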